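# Build a sieve stack on the bench shaker

## Robot

A 6-joint arm with a two-finger parallel gripper is mounted at the origin on a cart in front of the work surface, level with it; the furniture and walls round the work are solid. World frame = base frame: x ahead of the robot, y to its left, z up, the work surface at z = 0. Lengths are in mm, angles in rad, forces in N, time in s.
With the tool pointing down it reaches from about 350 to 775 mm from the base axis. Payload 7.3 kg.
Tool frame: the origin (TCP) lies on the mounting face of the last link; the fingertips stand 178 mm ahead of it and the grasp point (between the pads) lies 159 mm ahead of it; z points along the fingers, y is the line along which they close (so a half turn about z gives the same grasp; the last joint's range is limited). The gripper opens to 92 mm and grips with 3 to 60 N. Pads are 19 mm wide; open, the fingers measure 130 mm over their backs; the gripper's body (75 mm by 190 mm) begins 47 mm behind the grasp point.
Start: joints at [0.99, 0.342, 1.524, -0, 1.275, -0.146], TCP at [221.125, 476.163, 404.741] pointing down, gripper open.
Joint ranges: [-2.53, 2.53], [-0.77, 2.02], [0.04, 2.7], [-1, 4.14], [0.28, 2.66], [-3.11, 3.11]. Speed limits (rad/s): [2.57, 2.57, 3.14, 3.14, 3.14, 3.14].

## Interface

Orientations are given as [roll, pitch, yaw] about the fixed x, y, z axes, in that order (R = Rz(yaw) Ry(pitch) Rx(roll)).
In Python, from plant import bot gives the robot as it stands.
- The arm moves only by the tool shift_gripper, called after "Request:" as name(argument=value, ...) on one line, values as JSON. Schema: {"type":"object","properties":{"segments":{"type":"object","properties":{"deltas":{"type":"array","items":{"type":"array","items":{"type":"number"},"minItems":5,"maxItems":5},"minItems":1,"maxItems":5}},"additionalProperties":false,"required":["deltas"]},"only":{"type":"string"},"quiet":{"type":"boolean"},"lines":{"type":"string"}},"required":["segments"],"additionalProperties":false}. segments is an object whose key "deltas" holds a list of rows, 1 to 5 of them, each of 5 numbers: the finger opening in mm, then dx, dy, dz in mm, then a turn about the tool's z in rad; each row is the pose to reach, as a shift and turn from the pose commanded when the call began, along the tool's axes at that moment; what a row does not reach only later rows make up. A row lasts 1/8 s, in which the tool goes at most 62.5 mm and 0.188 rad, less where a joint would pass 70% of its speed; a pose out of reach is approached as far as the arm can. The fingers move at their own pace and stop on an object; the grip force is fixed at half the most. Time passes only in rows, so rows that do not move let the fingers close. The tool returns the time, the measured TCP pose, the force, the opening and the grip force at its end. only (a regular expression) keeps the lines of the reply that match it, lines (a string "A,B") keeps lines A to B, and quiet returns only ok. Input that does not fit is refused with a message, and nothing moves.
- bot.get_obs(): the state, without advancing time (a new reading comes with each control period).
- bot.capture(name): name is "side" or "top" or "wrist"; returns a dict with "color" (480x640x3 uint8, red, green, blue), "K" (3x3 intrinsics, pixels), "k1" (the pictures are not rectified: a ray, as slopes to the right and down, at radius r is drawn at 1 + k1 r^2 times it, then the intrinsics apply), "R" (3x3) and "t" (3): a world point X has camera coordinates R X + t. Camera axes: x right, y down, z forward; pixel columns grow to the right and rows downward; lengths in mm; the calibration is good to about 2 mm. A picture is of the moment at which its call begins. There is no depth.
- bot.close_job(): hands the job in; it is judged then, once.
The state is a dict: "time": time; "joint_positions": joint angles; "dq": joint speeds; "tau": joint torques, N m; "tool_pos": TCP position; "tcp_rot": TCP orientation; "contact_force": force on the tool from outside, world axes, zero at the start; "moment": the same for the moment, N m; "grip_width": finger opening in mm; "finger_force": force on a finger pad.
Only numpy, scipy, OpenCV 4.12 (cv2) and the standard library are available. Lean on these libraries where they do the work, as an engineer would, in place of code of your own. Each camera call takes 0.05 s, during which the arm holds its last target. There are 200 camera calls.

## Task

Build the sieve stack on the bench shaker, piece by piece from the bottom up: first the empty receiving pan inside the ring on the shaker, then the fine sieve (blue rim), then the coarse sieve (yellow rim), then the lid, each nested fully down and level in the one below. The medium sieve (red rim) is not wanted today: leave it where it stands, and do not knock over the small glass weighing bottle. Let go of everything at the end.

Things in the scene. Friction and masses are not known exactly. Their poses are not given: they have to be found in the camera images.
- shaker: White bench shaker, 150 x 130 mm (x, y), 38 mm high, fixed; knob and two keys on its front (-x). On top a dark round plate, upper face at 42 mm, with an aluminium locating ring round its centre (inner diameter 66 mm, outer 78, standing 6.5 mm above the plate). Origin: centre of its underside, z up.
- shaker_seat (a point): Centre of the shaker's plate inside the ring, on the plate's upper face (42 mm above the bench): where the centre of the pan's underside comes to rest, with 2 to 3 mm of play all round. z up.
- pan: Receiving pan: plain aluminium round cup, no coloured rim, outer diameter 60 mm (56 at the foot), 30 mm high, open top with 53 mm bore, closed floor, 110 g. Origin: centre of its underside, z up. A sieve nested in it (frame on the pan's rim, skirt inside) has its underside 23 mm above the pan's underside.
- sieve_fine: Fine-mesh round test sieve, blue upper rim, aluminium frame of 60 mm outer diameter, 32 mm high. Lowest 7 mm: tapered skirt, 48 mm diameter (44 at its foot), nests with 2.5 mm play all round; frame 7 to 32 mm, 53 mm bore, screen 10 mm up. 90 g. Origin: centre of underside, z up; yaw is free. A sieve nested in it has its underside 25 mm above this one's.
- sieve_coarse: Coarse-mesh round test sieve, yellow upper rim, aluminium frame of 60 mm outer diameter, 32 mm high. Lowest 7 mm: tapered skirt, 48 mm diameter (44 at its foot), nests with 2.5 mm play all round; frame 7 to 32 mm, 53 mm bore, screen 10 mm up. 90 g. Origin: centre of underside, z up; yaw is free. A lid seated in it has its underside 26 mm above this one's.
- sieve_medium: Medium-mesh round test sieve, red upper rim, aluminium frame of 60 mm outer diameter, 32 mm high. Lowest 7 mm: tapered skirt, 48 mm diameter (44 at its foot), nests with 2.5 mm play all round; frame 7 to 32 mm, 53 mm bore, screen 10 mm up. 90 g. Origin: centre of underside, z up; yaw is free. Not needed: leave it alone.
- lid: Lid: aluminium disc of 60 mm diameter, 6 to 12 mm above its underside; below it a tapered plug, 48 mm diameter (44 at its foot), 6 mm deep, that fits into a sieve with 2.5 mm play; on top a black round knob, 22 mm diameter, gripping part 19 to 31 mm above the underside. 70 g. Origin: centre of the plug's underside, z up.
- weighing_bottle: Small lidded glass weighing bottle, 42 mm diameter, 58 mm high, loose, between the robot and the shaker: not to be knocked over. Origin: centre of its underside, z up.

How it is judged (in metres and radians):
On the way, in this order (a step that is already met when the one before it is completed fails the run):
1. the receiving pan sits down inside the shaker's ring (horizontal distance between pan and shaker_seat below 0.006 m and z of pan in the frame of shaker_seat between -0.003 and 0.003 m and angle between pan's own z axis and vertical below 0.08 rad), for 0.2 s.
2. the fine (blue) sieve is nested in the pan (horizontal distance between sieve_fine and pan below 0.006 m and z of sieve_fine in the frame of pan between 0.02 and 0.026 m and angle between sieve_fine's own z axis and vertical below 0.08 rad), for 0.2 s.
3. the coarse (yellow) sieve is nested in the fine sieve (horizontal distance between sieve_coarse and sieve_fine below 0.006 m and z of sieve_coarse in the frame of sieve_fine between 0.022 and 0.028 m and angle between sieve_coarse's own z axis and vertical below 0.08 rad), for 0.2 s.
4. the lid is seated in the coarse sieve (horizontal distance between lid and sieve_coarse below 0.006 m and z of lid in the frame of sieve_coarse between 0.023 and 0.029 m and angle between lid's own z axis and vertical below 0.08 rad), for 0.2 s.
At the end, for the whole second after the job is handed in: On the shaker's plate, upward: pan, fine, coarse sieve, lid, each within 6 mm of the centre of the one below, within 3 mm of its seated height, upright within 0.08 rad, at rest. Medium sieve within 30 mm of its start, weighing bottle upright (all of step 1 and all of step 2 and all of step 3 and all of step 4 and linear speed of each of pan, sieve_fine, sieve_coarse, lid below 0.02 m/s and distance of sieve_medium from where it was at the start of the episode below 0.03 m and angle between weighing_bottle's own z axis and vertical below 0.3 rad); the robot touches nothing.
It fails at once if the medium sieve (red rim) is moved by more than 30 mm (distance of sieve_medium from where it was at the start of the episode above 0.03 m).
It fails at once if the weighing bottle is knocked over (angle between weighing_bottle's own z axis and vertical above 0.5 rad).
It also fails if it takes over 106 s, if anything falls off the work surface, if the arm or the gripper's body presses on something with over 40 N, if the wrist force passes 120 N, or if a joint passes its speed limit or range.

## Working session

There is one attempt and no reset: what is moved stays moved. The work goes in short steps, Python scripts to look and compute and a tool call to move; the robot and the scene stay as the last step left them, time stands still between calls to the robot, and variables do not carry over. Pictures are saved under pics/ and viewed, at most 14 in all, crops included, and the job is handed in when it is done.

```bash
ls; mkdir -p pics
```

Run:
```python
from plant import bot
import cv2,numpy as np,pickle
o=bot.get_obs();print({k:np.round(v,3) for k,v in o.items()})
d={}
for n in("top","side"):
    c=bot.capture(n);d[n]=c;cv2.imwrite(f"pics/{n}0.png",c["color"][:,:,::-1]);print(n,c["K"],c["k1"],c["R"],c["t"])
pickle.dump(d,open("d0.pkl","wb"))
```

```text
pics
plant.py
{'time': np.float64(0.0), 'joint_positions': array([ 0.99 ,  0.343,  1.525, -0.   ,  1.275, -0.146]), 'dq': array([-0.   ,  0.   , -0.002, -0.   , -0.002, -0.   ]), 'tau': array([  0.   , -43.126, -24.422,   0.072,   0.056,  -0.   ]), 'tool_pos': array([221.059, 476.06 , 404.018]), 'tcp_rot': array([-3.14 , -0.   ,  2.707]), 'contact_force': array([-0.14 ,  0.279, -0.832]), 'moment': array([ 0.002, -0.058, -0.025]), 'finger_force': np.float64(0.0), 'grip_width': np.float64(91.791)}
top [[456.72977273   0.         312.41739198]
 [  0.         456.72977273 239.82562099]
 [  0.           0.           1.        ]] -0.012720247295109502 [[-0.00462176 -0.9994718  -0.03216754]
 [-0.9876125   0.0096076  -0.15661818]
 [ 0.1568445   0.03104522 -0.98713525]] [ 27.19872073 488.43458871 991.28073355]
side [[519.554189     0.         314.49468327]
 [  0.         519.554189   230.87212762]
 [  0.           0.           1.        ]] -0.057083073401419965 [[ 0.99937112 -0.0347923   0.00684525]
 [-0.00575934 -0.34974767 -0.93682623]
 [ 0.03498845  0.93619766 -0.34972811]] [-483.21519529   53.75382424 1114.39757592]
```

View pics/top0.png

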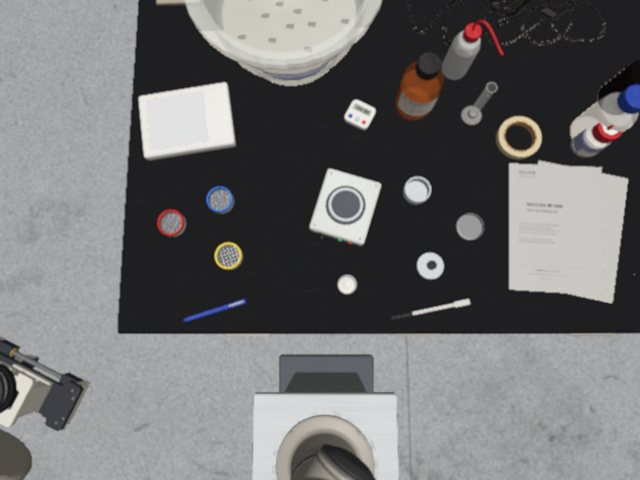

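View pics/side0.png

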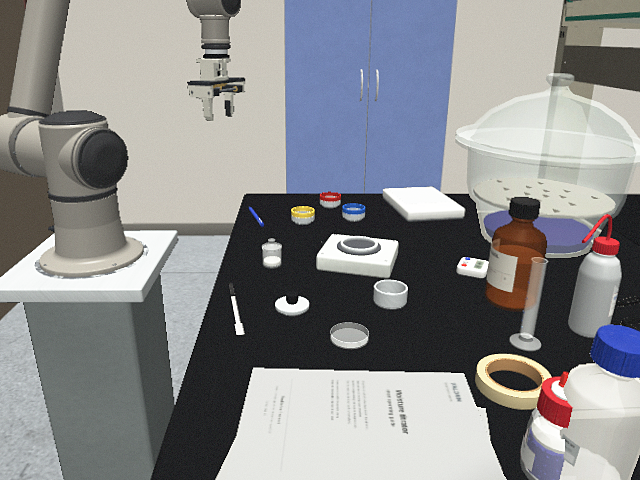

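The top view shows red (171,223), blue (220,200), yellow (228,256), shaker ring (346,205), the pan (417,190), a shallow decoy dish (470,226), lid (430,265) and bottle (347,285). The side view confirms that the tall cup at (390,293) is the pan. The same view has yellow at (303,214), blue at (353,211), the lid at (292,303) and the ring at (358,245).

Create h.py:
```python
import cv2,numpy as np
def ray(c,uv):
    D=np.array([c["k1"],0,0,0,0.])
    p=cv2.undistortPoints(np.array([[uv]],float),c["K"],D)[0,0]
    return -c["R"].T@c["t"], c["R"].T@np.array([p[0],p[1],1])
def onz(c,uv,z):
    o,d=ray(c,uv);return o+d*(z-o[2])/d[2]
def proj(c,X):
    return cv2.projectPoints(np.array([X],float),cv2.Rodrigues(c["R"])[0],c["t"],c["K"],np.array([c["k1"],0,0,0,0.]))[0][0,0]
def circ(c,mask,uv,z,win=30):
    """largest contour of mask near uv -> points cast onto plane z -> min enclosing circle"""
    u,v=uv;m=np.zeros_like(mask);m[max(v-win,0):v+win,max(u-win,0):u+win]=mask[max(v-win,0):v+win,max(u-win,0):u+win]
    cs=cv2.findContours(m,cv2.RETR_EXTERNAL,cv2.CHAIN_APPROX_NONE)[0]
    k=cv2.convexHull(np.vstack([q for q in cs if len(q)>8]))[:,0]
    P=np.array([onz(c,p,z)[:2] for p in k.astype(float)],np.float32)
    e=cv2.fitEllipse(P)
    return np.array(e[0]),np.array(e[1])
def hsv(c): return cv2.cvtColor(c["color"],cv2.COLOR_RGB2HSV)
def hue(c,lo,hi): return cv2.inRange(hsv(c),(lo,110,60),(hi,255,255))
```

Run:
```python
import pickle;from h import *
d=pickle.load(open("d0.pkl","rb"));T=d["top"];S=d["side"]
for n,lo,hi,a,b in(("blue",100,130,(220,200),(353,211)),("yellow",20,35,(228,256),(303,214))):
    print(n,*circ(T,hue(T,lo,hi),a,32,18),*circ(S,hue(S,lo,hi),b,32,18))
g=hsv(T)[:,:,2];g2=hsv(S)[:,:,2]
print("pan",*circ(T,cv2.inRange(g,90,255),(417,190),30,20),*circ(S,cv2.inRange(g2,60,255),(390,285),30,26))
print("lid",*circ(T,cv2.inRange(g,90,255),(430,265),12,20),*circ(S,cv2.inRange(g2,90,255),(292,303),12,24))
print("bottle",*circ(T,cv2.inRange(g,90,255),(347,285),58,18))
print("ring dark disc",*circ(T,cv2.inRange(g,0,110),(346,205),42,18))
print("red",*circ(T,cv2.inRange(hsv(T),(165,110,60),(180,255,255)),(171,223),32,18))
def big(c,b,s,f): return cv2.resize(c["color"][b[1]:b[3],b[0]:b[2],::-1],None,fx=f,fy=f,interpolation=cv2.INTER_NEAREST)
a=big(T,(150,150,490,310),0,2.35);b=big(S,(230,180,430,350),0,1.9)
cv2.imwrite("pics/crop0.png",cv2.resize(big(T,(300,160,460,280),0,5),(800,600)))
```

```text
blue [589.11724854 240.98036194] [63.77569199 65.49131775] [590.53125    226.50186157] [63.3886528  97.47729492]
yellow [456.45678711 217.43238831] [64.65031433 65.77968597] [459.22149658 203.7046051 ] [64.54551697 96.98093414]
pan [ 605.4598999  -217.46846008] [63.46417618 66.6796875 ] [ 605.90734863 -177.59362793] [ 78.02606964 259.23440552]
lid [ 431.47525024 -243.16065979] [63.10707092 63.47407532] [ 435.62457275 -247.61323547] [59.95760345 73.94641876]
bottle [387.677948   -51.19378281] [43.12001801 44.24707413]
ring dark disc [560.91845703 -50.74362564] [71.95159912 76.15182495]Traceback (most recent call last):
  File "<stdin>", line 10, in <module>
  File "h.py", line 14, in circ
    k=cv2.convexHull(np.vstack([q for q in cs if len(q)>8]))[:,0]
                     ~~~~~~~~~^^^^^^^^^^^^^^^^^^^^^^^^^^^^^
    return _nx.concatenate(arrs, 0, dtype=dtype, casting=casting)
           ~~~~~~~~~~~~~~~^^^^^^^^^^^^^^^^^^^^^^^^^^^^^^^^^^^^^^^
ValueError: need at least one array to concatenate
```

Add to h.py:
```python
from scipy.spatial.transform import Rotation
def to(bot,X):
    o=bot.get_obs();R=Rotation.from_euler("xyz",o["tcp_rot"]).as_matrix()
    print("shift",np.round(R.T@(np.array(X)-o["tool_pos"]),1),"t",round(float(o["time"]),2),"at",np.round(o["tool_pos"],1))
def look(bot,name,n="wrist"):
    import pickle
    c=bot.capture(n);cv2.imwrite(f"pics/{name}.png",c["color"][:,:,::-1]);pickle.dump(c,open(name+".pkl","wb"));return c
```

Run:
```python
from h import *;from plant import bot
to(bot,(605.5,-217.5,340))
```

```text
shift [-640.8 -467.    64.6] t 0.1 at [221.1 476.1 404.1]
```

Request:
shift_gripper(segments={"deltas": [[92, -50, -37, 0, 0], [92, -100, -73, 0, 0], [92, -150, -110, 0, 0], [92, -200, -146, 0, 0], [92, -240, -175, 0, 0]]})

```text
time: 0.72
tool_pos: [365.7, 214.3, 404.6]
tcp_rot: [-3.141, 0.0, 2.706]
contact_force: [0.6, -0.6, -0.6]
grip_width: 91.9
finger_force: 0.0
```

Request:
shift_gripper(segments={"deltas": [[92, -50, -37, 0, 0], [92, -100, -73, 0, 0], [92, -150, -110, 0, 0], [92, -200, -146, 0, 0], [92, -240, -175, 0, 0]]})

```text
time: 1.35
tool_pos: [509.7, -45.8, 404.4]
tcp_rot: [-3.142, -0.0, 2.706]
contact_force: [1.1, -0.4, 0.5]
grip_width: 91.7
finger_force: 0.0
```

Request:
shift_gripper(segments={"deltas": [[92, -50, -37, 15, 0], [92, -100, -73, 30, 0], [92, -150, -110, 60, 0], [92, -160, -117, 64, 0], [92, -160, -117, 64, 0]]})

```text
time: 1.98
tool_pos: [604.9, -218.3, 338.6]
tcp_rot: [3.141, -0.003, 2.705]
contact_force: [0.9, 0.7, -0.7]
grip_width: 91.6
finger_force: 0.0
```

Run:
```python
from h import *;from plant import bot
to(bot,(605.5,-217.5,340));c=look(bot,"w1")
```

```text
shift [-0.3  1.  -1.4] t 1.98 at [ 604.9 -218.3  338.6]
```

View pics/w1.png

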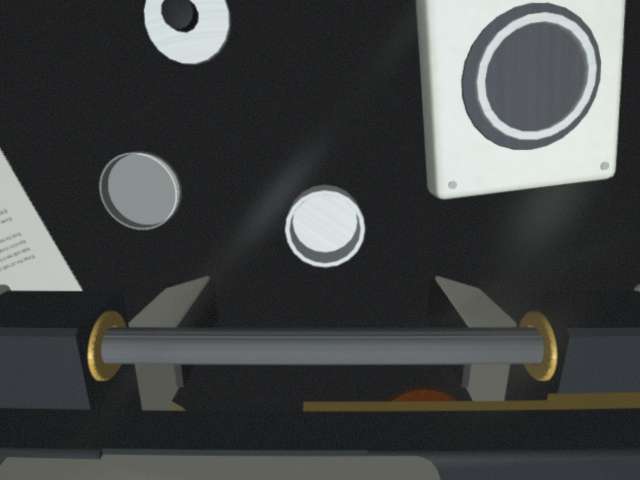

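The wrist view shows the pan rim at (325,226), the shaker ring at (538,75) on its dark plate, the lid at (187,22) and the decoy dish at (140,190).

Run:
```python
import pickle;from h import *
c=pickle.load(open("w1.pkl","rb"));g=hsv(c)[:,:,2]
print("pan",*circ(c,cv2.inRange(g,90,255),(325,226),30,50))
m=cv2.inRange(g,150,255)
n,l,st,ce=cv2.connectedComponentsWithStats(m)
print([ (i,st[i].tolist()) for i in range(1,n) if st[i][4]>300])
for t in(130,160,190):
  for cc in cv2.findContours(cv2.inRange(g,t,255),cv2.RETR_CCOMP,cv2.CHAIN_APPROX_NONE)[0]:
    x,y,w,h=cv2.boundingRect(cc)
    if x>450 and y<60 and 80<w<150:
        for z in(42,48.5):
            P=np.array([onz(c,p,z)[:2] for p in cc[:,0].astype(float)],np.float32);print(t,z,(x,y,w,h),cv2.fitEllipse(P)[:2])
```

```text
pan [ 606.17504883 -218.10473633] [59.63925171 63.00959396]
[(1, [144, 0, 85, 64, 3509]), (2, [425, 0, 200, 199, 19625]), (3, [477, 12, 120, 128, 3160]), (4, [0, 150, 82, 141, 5736]), (5, [135, 153, 43, 67, 318]), (6, [285, 190, 80, 77, 3943])]
130 42 (476, 12, 121, 128) ((569.9181518554688, -48.21528244018555), (78.50453186035156, 78.7914810180664))
130 48.5 (476, 12, 121, 128) ((569.0759887695312, -51.46052169799805), (76.66244506835938, 76.94265747070312))
130 42 (484, 21, 105, 111) ((569.8203735351562, -48.24689865112305), (67.5103988647461, 67.76333618164062))
130 48.5 (484, 21, 105, 111) ((568.98046875, -51.49139404296875), (65.92630004882812, 66.17328643798828))
130 42 (461, 2, 141, 149) ((568.9994506835938, -51.69682312011719), (91.2863998413086, 92.29627990722656))
130 48.5 (461, 2, 141, 149) ((568.1788330078125, -54.86036682128906), (89.14439392089844, 90.13058471679688))
160 42 (477, 12, 120, 128) ((569.9058837890625, -48.149818420410156), (78.00460052490234, 78.08317565917969))
160 48.5 (477, 12, 120, 128) ((569.0640258789062, -51.3965950012207), (76.17424774169922, 76.25
[... 400 characters left out ...]
826172), (89.50481414794922, 90.54190063476562))
190 42 (477, 13, 119, 126) ((569.8671264648438, -48.14306640625), (77.37751007080078, 77.44763946533203))
190 48.5 (477, 13, 119, 126) ((569.026123046875, -51.3900032043457), (75.56187438964844, 75.63035583496094))
190 42 (484, 20, 106, 113) ((569.9234008789062, -48.09783935546875), (68.94436645507812, 68.98258972167969))
190 48.5 (484, 20, 106, 113) ((569.0811767578125, -51.34583282470703), (67.32660675048828, 67.36393737792969))
190 42 (460, 1, 142, 150) ((569.00537109375, -51.63103103637695), (91.85284423828125, 93.13851928710938))
190 48.5 (460, 1, 142, 150) ((568.1846313476562, -54.796119689941406), (89.69754028320312, 90.95305633544922))
```

Request:
shift_gripper(segments={"deltas": [[92, -1, 1, 50, 0], [92, -1, 1, 100, 0], [92, -1, 1, 140, 0], [92, -1, 1, 149.5, 0], [92, -1, 1, 149.5, 0]]})

```text
time: 2.65
tool_pos: [606.5, -215.9, 192.4]
tcp_rot: [3.141, 0.001, 2.708]
contact_force: [-0.2, 0.3, -0.3]
grip_width: 92.1
finger_force: 0.0
```

Request:
shift_gripper(segments={"deltas": [[55, 0, 0, 0, 0], [55, 0, 0, 0, 0], [55, 0, 0, 0, 0], [55, 0, 0, 0, 0], [55, 0, 0, 0, 0]]})

```text
time: 3.28
tool_pos: [606.3, -216.6, 191.8]
tcp_rot: [3.142, 0.001, 2.707]
contact_force: [-0.4, -0.4, 4.6]
grip_width: 60.1
finger_force: 30.0
```

Request:
shift_gripper(segments={"deltas": [[55, 0, 0, -50, 0], [55, 0, 0, -90, 0], [55, 0, 0, -90, 0]]})

```text
time: 3.65
tool_pos: [606.9, -216.8, 284.7]
tcp_rot: [-3.142, 0.007, 2.707]
contact_force: [0.4, 0.8, -0.6]
grip_width: 60.2
finger_force: 30.0
```

Run:
```python
from h import *;from plant import bot
to(bot,(569,-51.4,280))
```

```text
shift [104.1 134.1   4. ] t 3.65 at [ 606.9 -216.8  284.7]
```

Request:
shift_gripper(segments={"deltas": [[55, 30, 39, 0, 0], [55, 60, 78, 0, 0], [55, 90, 117, 0, 0], [55, 104, 134, 0, 0], [55, 104, 134, 0, 0]]})

```text
time: 4.28
tool_pos: [568.0, -50.1, 280.5]
tcp_rot: [-3.141, -0.001, 2.709]
contact_force: [1.0, 0.0, -0.5]
grip_width: 60.1
finger_force: 30.0
```

Request:
shift_gripper(segments={"deltas": [[55, 0, 0, 0, 0], [55, 0, 0, 0, 0], [55, 0, 0, 0, 0]]})

```text
time: 4.65
tool_pos: [568.5, -52.1, 281.1]
tcp_rot: [3.142, 0.0, 2.705]
contact_force: [1.2, -0.1, -0.1]
grip_width: 59.8
finger_force: 30.0
```

Run:
```python
from h import *;from plant import bot
to(bot,(569,-51.4,240));c=look(bot,"w2");look(bot,"s2","side")
```

```text
shift [-0.2  0.9 41.1] t 4.65 at [568.5 -52.1 281.1]
```

View pics/w2.png

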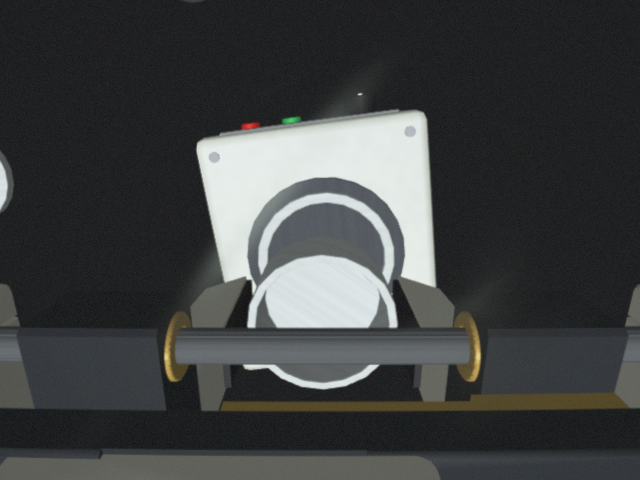

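The wrist view shows the pan held level at (323,320), with the ring around (326,250) beneath it. I'll compare the two centres.

Run:
```python
import pickle;from h import *;from scipy.optimize import least_squares
c=pickle.load(open("w2.pkl","rb"));g=hsv(c)[:,:,2].astype(int)
def fit(pts,z,r):
    P=np.array([onz(c,p,z)[:2] for p in pts]);
    s=least_squares(lambda q:np.hypot(*(P-q).T)-r,P.mean(0),loss="soft_l1");return np.round(s.x,2),round(float(np.abs(s.fun).mean()),2),len(P)
ring=[];pt=[]
for u in range(275,378,3):
    col=g[:,u];v0=140+np.argmax(col[140:]<130)   # plate edge
    v=v0+8+np.argmax(col[v0+8:]>150);ring.append((u,float(v)))
    if v>245: ring.pop()
for u in range(290,356,3):
    col=g[:,u];v=399-np.argmax(col[399:365:-1]>150);pt.append((u,float(v)))
print(ring[::5],pt[::5])
print("ring",fit(ring,48.5,39));
for z in(117,119,121):print("pan",fit(pt,z,30))
```

```text
[(275, 213.0), (290, 202.0), (305, 196.0), (320, 193.0), (335, 194.0), (350, 197.0), (365, 204.0)] [(290, 381.0), (305, 386.0), (320, 388.0), (335, 386.0), (350, 383.0)]
ring (array([569.35, -51.65]), 0.12, 35)
pan (array([622.87, -79.2 ]), 1.53, 22)
pan (array([621.52, -78.56]), 1.5, 22)
pan (array([620.17, -77.93]), 1.47, 22)
```

Run:
```python
import pickle;from h import *;from scipy.optimize import least_squares
c=pickle.load(open("w2.pkl","rb"));g=hsv(c)[:,:,2].astype(int)
pt=[(u,float(399-np.argmax(g[399:365:-1,u]>150))) for u in range(290,356,3)]
for z in(117,119,121):
    P=np.array([onz(c,p,z)[:2] for p in pt]);s=least_squares(lambda q:np.hypot(*(P-q).T)-30,(569,-52));print(s.x,np.abs(s.fun).mean())
```

```text
[570.25208582 -54.26472162] 0.15813972788737793
[568.85644424 -53.60815686] 0.15372097452328648
[567.46117783 -52.95177977] 0.15059773309760854
```

Request:
shift_gripper(segments={"deltas": [[55, 0, 1.3, 10, 0], [55, 0, 1.3, 30, 0], [55, 0, 1.3, 39, 0], [55, 0, 1.3, 43, 0], [55, 0, 1.3, 43, 0]]})

```text
time: 5.38
tool_pos: [568.9, -49.9, 238.2]
tcp_rot: [3.142, -0.0, 2.707]
contact_force: [0.6, -0.3, -1.3]
grip_width: 60.0
finger_force: 30.0
```

Request:
shift_gripper(segments={"deltas": [[55, 0, 0, 2, 0], [55, 0, 0, 4, 0], [55, 0, 0, 4, 0]]})

```text
time: 5.75
tool_pos: [568.8, -50.0, 234.2]
tcp_rot: [3.142, 0.0, 2.707]
contact_force: [-0.3, -0.3, -0.8]
grip_width: 59.9
finger_force: 30.0
```

Request:
shift_gripper(segments={"deltas": [[55, 0, 0, 1, 0], [55, 0, 0, 2, 0], [55, 0, 0, 2, 0]]})

```text
time: 6.12
tool_pos: [568.9, -49.9, 233.7]
tcp_rot: [3.141, 0.001, 2.707]
contact_force: [-3.5, 0.2, 9.7]
grip_width: 60.1
finger_force: 30.0
```

Request:
shift_gripper(segments={"deltas": [[92, 0, 0, 0, 0], [92, 0, 0, 0, 0], [92, 0, 0, 0, 0], [92, 0, 0, 0, 0]]})

```text
time: 6.62
tool_pos: [568.9, -50.0, 232.0]
tcp_rot: [3.142, -0.0, 2.707]
contact_force: [-0.4, 0.4, 0.2]
grip_width: 91.0
finger_force: 0.0
```

Request:
shift_gripper(segments={"deltas": [[92, 0, 0, -50, 0], [92, 0, 0, -100, 0], [92, 0, 0, -110, 0], [92, 0, 0, -110, 0]]})

```text
time: 7.12
tool_pos: [568.7, -49.9, 342.3]
tcp_rot: [3.141, 0.001, 2.707]
contact_force: [-0.1, 0.6, -0.5]
grip_width: 92.0
finger_force: 0.0
```

Run:
```python
from h import *;from plant import bot
c=look(bot,"w3");look(bot,"s3","side");to(bot,(589.1,241,340))
```

```text
shift [103.8 272.5   0.7] t 7.22 at [568.5 -49.9 340.6]
```

View pics/w3.png

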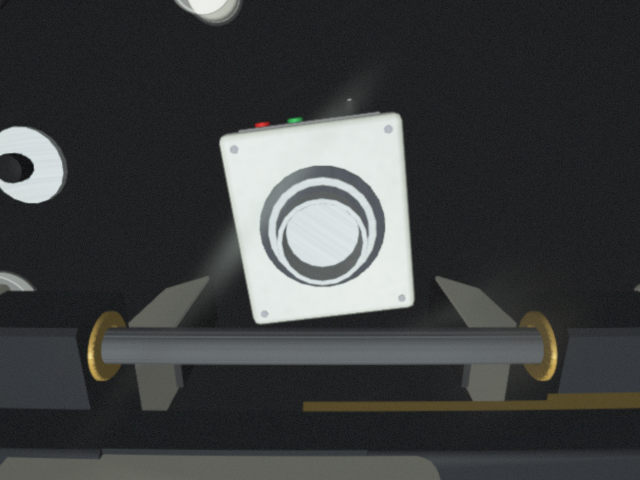

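The pan sits inside the ring at (322,240), and contact came at the expected height. Next I'll measure its rim centre and move on to the blue sieve.

Run:
```python
import pickle;from h import *
c=pickle.load(open("w3.pkl","rb"));g=hsv(c)[:,:,2]
for t in(120,150,180):
  for cc in cv2.findContours(cv2.inRange(g,t,255),cv2.RETR_CCOMP,cv2.CHAIN_APPROX_NONE)[0]:
    x,y,w,h=cv2.boundingRect(cc)
    if 250<x<330 and 160<y<260 and w>60:
        for z in (48.5,72):
            P=np.array([onz(c,p,z)[:2] for p in cc[:,0].astype(float)],np.float32);print(t,z,(x,y,w,h),np.round(cv2.fitEllipse(P)[:2],1).tolist())
```

```text
120 48.5 (282, 228, 81, 53) [[573.1, -53.1], [55.1, 61.0]]
120 72 (282, 228, 81, 53) [[566.7, -50.1], [50.4, 55.8]]
120 48.5 (276, 185, 93, 51) [[578.4, -55.9], [68.2, 82.4]]
120 72 (276, 185, 93, 51) [[571.5, -52.7], [62.3, 75.4]]
120 48.5 (299, 165, 87, 120) [[568.8, -47.8], [77.5, 84.3]]
120 72 (299, 165, 87, 120) [[562.7, -45.3], [70.9, 77.1]]
150 48.5 (281, 227, 83, 55) [[573.7, -53.5], [55.2, 60.4]]
150 72 (281, 227, 83, 55) [[567.2, -50.5], [50.5, 55.2]]
150 48.5 (275, 184, 95, 54) [[576.4, -54.9], [67.2, 78.6]]
150 72 (275, 184, 95, 54) [[569.7, -51.8], [61.4, 71.8]]
150 48.5 (259, 165, 127, 122) [[567.7, -50.7], [84.2, 85.6]]
150 72 (259, 165, 127, 122) [[561.7, -47.9], [77.0, 78.2]]
180 48.5 (269, 178, 107, 107) [[569.4, -51.5], [75.3, 78.2]]
180 72 (269, 178, 107, 107) [[563.3, -48.7], [68.9, 71.5]]
180 48.5 (281, 224, 83, 58) [[574.2, -53.7], [55.4, 60.0]]
180 72 (281, 224, 83, 58) [[567.7, -50.7], [50.7, 54.8]]
180 48.5 (275, 184, 95, 55) [[575.0, -54.2], [66.6, 76.2]]
180 72 (275, 184, 95, 55) [[568.4, -51.1], [60.9, 69.6]]
180 48.5 (259, 165, 127, 123) [[566.9, -50.3], [89.5, 90.0]]
180 72 (259, 165, 127, 123) [[561.0, -47.6], [81.8, 82.2]]
```

Request:
shift_gripper(segments={"deltas": [[92, 20, 54, 0, 0], [92, 40, 109, 0, 0], [92, 60, 163, 0, 0], [92, 80, 218, 0, 0], [92, 104, 272, 0, 0]]})

```text
time: 7.85
tool_pos: [589.0, 242.3, 340.0]
tcp_rot: [-3.139, -0.002, 2.707]
contact_force: [1.4, -0.1, -0.2]
grip_width: 91.9
finger_force: 0.0
```

Request:
shift_gripper(segments={"deltas": [[92, 0, 0, 0, 0], [92, 0, 0, 0, 0]]})

```text
time: 8.1
tool_pos: [588.9, 240.4, 340.4]
tcp_rot: [-3.139, -0.002, 2.708]
contact_force: [0.8, -1.5, -0.4]
grip_width: 91.5
finger_force: 0.0
```

Run:
```python
from h import *;from plant import bot
c=look(bot,"w4");to(bot,(589.1,241,192))
for n,lo,hi in(("blue",100,130),("yellow",20,35)):
    m=hue(c,lo,hi)
    for cc in cv2.findContours(m,cv2.RETR_EXTERNAL,cv2.CHAIN_APPROX_NONE)[0]:
        if cv2.boundingRect(cc)[2]>50:
            P=np.array([onz(c,p,32)[:2] for p in cv2.convexHull(cc)[:,0].astype(float)],np.float32);print(n,cv2.boundingRect(cc),cv2.fitEllipse(P)[:2])
```

```text
shift [  0.3   1.5 148.9] t 8.15 at [589.1 239.6 340.9]
blue (285, 184, 82, 81) ((588.5888061523438, 241.20619201660156), (61.015296936035156, 61.71888732910156))
yellow (303, 402, 130, 9) ((748.7623901367188, 202.49566650390625), (11.104015350341797, 130.10403442382812))
yellow (512, 393, 128, 17) ((828.4442138671875, 381.736572265625), (18.11543846130371, 141.58041381835938))
yellow (167, 19, 91, 96) ((456.65032958984375, 217.93423461914062), (60.952999114990234, 61.84016799926758))
```

View pics/w4.png

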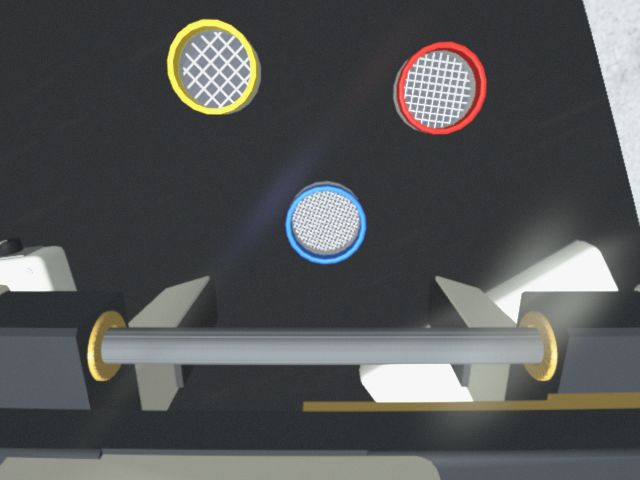

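Blue is at (326,223), yellow at (213,67) and red at (441,88), and the measured diameters match. I'll fit the pan's bore from the near arc, then grasp blue.

Run:
```python
import pickle;from h import *;from scipy.optimize import least_squares
c=pickle.load(open("w3.pkl","rb"));g=hsv(c)[:,:,2]
for t in(120,150,180):
  for cc in cv2.findContours(cv2.inRange(g,t,255),cv2.RETR_CCOMP,cv2.CHAIN_APPROX_NONE)[0]:
    x,y,w,h=cv2.boundingRect(cc)
    if 278<x<286 and 220<y<230 and 50<h<60:
        pts=[p for p in cc[:,0].astype(float) if p[1]>252]
        P=np.array([onz(c,p,72)[:2] for p in pts]);s=least_squares(lambda q:np.hypot(*(P-q[:2]).T)-26.5,(569,-52),loss="soft_l1");print(t,s.x,np.abs(s.fun).mean())
```

```text
120 [568.37637952 -51.0320746 ] 3.5174615010182704
150 [568.75017158 -51.2869851 ] 3.740234250507194
180 [569.17676615 -51.43451628] 3.896517460261212
```

Request:
shift_gripper(segments={"deltas": [[92, 0, 0, 50, 0], [92, 0, 0.5, 100, 0], [92, 0, 0.5, 140, 0], [92, 0, 0.5, 150, 0], [92, 0, 0.5, 150, 0]]})

```text
time: 8.78
tool_pos: [589.8, 240.1, 192.5]
tcp_rot: [-3.142, -0.0, 2.705]
contact_force: [-0.5, -0.0, 0.7]
grip_width: 92.1
finger_force: 0.0
```

Request:
shift_gripper(segments={"deltas": [[55, 0, 0, 0, 0], [55, 0, 0, 0, 0], [55, 0, 0, 0, 0], [55, 0, 0, 0, 0], [55, 0, 0, 0, 0]]})

```text
time: 9.4
tool_pos: [589.4, 241.2, 192.8]
tcp_rot: [3.141, 0.001, 2.707]
contact_force: [-1.6, 0.4, 3.7]
grip_width: 58.4
finger_force: 29.9
```

Request:
shift_gripper(segments={"deltas": [[55, 0, 0, -50, 0], [55, 0, 0, -100, 0], [55, 0, 0, -110, 0], [55, 0, 0, -110, 0]]})

```text
time: 9.9
tool_pos: [589.1, 241.0, 302.1]
tcp_rot: [3.141, 0.0, 2.707]
contact_force: [0.4, 0.9, -1.9]
grip_width: 58.6
finger_force: 29.9
```

Run:
```python
from h import *;from plant import bot
to(bot,(569,-51,303))
```

```text
shift [-104.7 -273.3   -0.9] t 9.9 at [589.1 241.  302.1]
```

Request:
shift_gripper(segments={"deltas": [[55, -20, -54, 0, 0], [55, -42, -109, 0, 0], [55, -63, -164, 0, 0], [55, -84, -219, 0, 0], [55, -104.5, -273, 0, 0]]})

```text
time: 10.52
tool_pos: [568.2, -52.4, 299.8]
tcp_rot: [-3.141, -0.004, 2.707]
contact_force: [1.3, -0.4, -1.1]
grip_width: 57.9
finger_force: 29.9
```

Request:
shift_gripper(segments={"deltas": [[55, 0, 0, 0, 0], [55, 0, 0, 0, 0], [55, 0, 0, 0, 0]]})

```text
time: 10.9
tool_pos: [569.0, -49.3, 301.3]
tcp_rot: [-3.142, -0.002, 2.708]
contact_force: [0.5, -0.0, -1.3]
grip_width: 58.3
finger_force: 29.9
```

Run:
```python
from h import *;from plant import bot
to(bot,(569,-51,303));c=look(bot,"w5");look(bot,"s5","side")
```

```text
shift [-0.7 -1.6 -1.7] t 10.9 at [569.  -49.3 301.3]
```

View pics/w5.png

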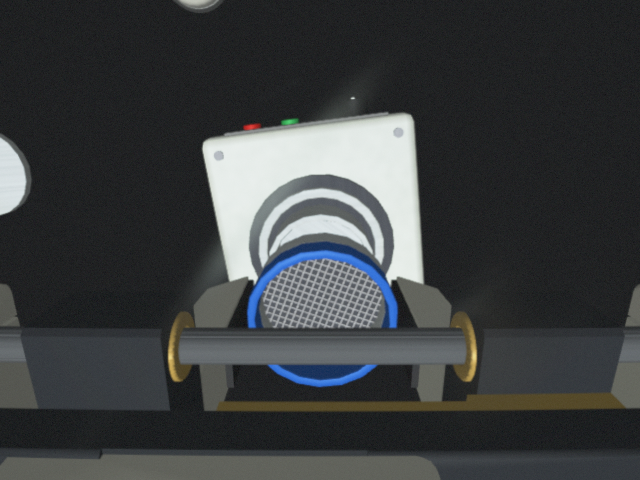

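Blue is held level at (322,318), with the pan and ring visible behind it. I'll measure blue against the ring in this same picture.

Add to h.py:
```python
def cfit(c,pts,z,r,x0=(569,-51)):
    from scipy.optimize import least_squares
    P=np.array([onz(c,p,z)[:2] for p in pts]);s=least_squares(lambda q:np.hypot(*(P-q).T)-r,x0,loss="soft_l1")
    return np.round(s.x,2),round(float(np.abs(s.fun).mean()),2),len(P)
def ring(c,vmax=235,us=(278,370)):
    g=hsv(c)[:,:,2].astype(int);out=[]
    for u in range(*us,3):
        v0=140+np.argmax(g[140:,u]<130);v=v0+6+np.argmax(g[v0+6:,u]>150)
        if v<vmax: out.append((u,float(v)))
    return cfit(c,out,48.5,39)
def rim(c,lo,hi,z,vlo=362,us=(285,362)):
    m=hue(c,lo,hi);out=[]
    for u in range(*us,3):
        k=np.nonzero(m[vlo:410,u])[0]
        if len(k): out.append((u,float(vlo+k[-1])))
        k=np.nonzero(m[200:300,u])[0]
        if len(k) : out.append((u,float(200+k[0]))) if False else None
    return cfit(c,out,z,30)
```

Run:
```python
import pickle;from h import *
c=pickle.load(open("w5.pkl","rb"));print(ring(c))
for z in(138.5,140.5):print(rim(c,100,130,z))
g=hsv(c)[:,:,2].astype(int)
for u in(300,322,345):print(u,[ (v,int(g[v,u])) for v in range(170,250,2)])
```

```text
(array([569.38, -51.57]), 0.18, 31)
(array([569.1 , -50.58]), 0.18, 26)
(array([567.71, -49.94]), 0.18, 26)
300 [(170, 235), (172, 235), (174, 236), (176, 224), (178, 119), (180, 119), (182, 117), (184, 114), (186, 108), (188, 110), (190, 110), (192, 189), (194, 228), (196, 226), (198, 228), (200, 219), (202, 127), (204, 103), (206, 101), (208, 101), (210, 98), (212, 97), (214, 95), (216, 96), (218, 142), (220, 225), (222, 229), (224, 224), (226, 226), (228, 225), (230, 227), (232, 228), (234, 229), (236, 162), (238, 97), (240, 98), (242, 98), (244, 99), (246, 91), (248, 90)]
322 [(170, 235), (172, 237), (174, 188), (176, 98), (178, 100), (180, 98), (182, 98), (184, 98), (186, 100), (188, 166), (190, 229), (192, 228), (194, 226), (196, 215), (198, 105), (200, 97), (202, 95), (204, 96), (206, 96), (208, 95), (210, 99), (212, 99), (214, 148), (216, 225), (218, 224), (220, 223), (222, 228), (224, 226), (226, 229), (228, 230), (230, 229), (232, 195), (234, 100), (236, 97), (238, 97), (240, 106), (242, 93), (244, 90), (246, 92), (248, 92)]
345 [(170, 236), (172, 236), (174, 236), (176, 234), (178, 144), (180, 97), (182, 96), (184, 99), (186, 94), (188, 97), (190, 98), (192, 110), (194, 209), (196, 226), (198, 229), (200, 229), (202, 203), (204, 107), (206, 99), (208, 99), (210, 100), (212, 96), (214, 96), (216, 96), (218, 96), (220, 156), (222, 227), (224, 230), (226, 218), (228, 228), (230, 232), (232, 231), (234, 225), (236, 169), (238, 97), (240, 98), (242, 98), (244, 97), (246, 88), (248, 91)]
```

Add to h.py:
```python
def panrim(c,v0=204,us=(290,356),z=72,r=30):
    g=hsv(c)[:,:,2].astype(int)
    return cfit(c,[(u,float(v0+np.argmax(g[v0:,u]>150))) for u in range(*us,3)],z,r)
```

Run:
```python
import pickle;from h import *
c=pickle.load(open("w5.pkl","rb"))
print(panrim(c,206))
c=pickle.load(open("w3.pkl","rb"));g=hsv(c)[:,:,2].astype(int)
print([(v,int(g[v,322])) for v in range(180,230,2)])
print(panrim(c,193,(305,345)))
```

```text
(array([570.44, -51.9 ]), 0.93, 22)
[(180, 226), (182, 224), (184, 193), (186, 98), (188, 96), (190, 95), (192, 97), (194, 95), (196, 98), (198, 155), (200, 222), (202, 221), (204, 219), (206, 224), (208, 226), (210, 228), (212, 230), (214, 227), (216, 228), (218, 227), (220, 226), (222, 225), (224, 225), (226, 228), (228, 229)]
(array([570.46, -51.88]), 0.17, 14)
```

Request:
shift_gripper(segments={"deltas": [[55, -1.7, -0.7, 10, 0], [55, -1.7, -0.7, 28, 0], [55, -1.7, -0.7, 36, 0], [55, -1.7, -0.7, 40, 0], [55, -1.7, -0.7, 40, 0]]})

```text
time: 11.62
tool_pos: [570.4, -51.9, 262.2]
tcp_rot: [3.141, -0.0, 2.707]
contact_force: [-0.9, -0.6, -0.6]
grip_width: 58.2
finger_force: 29.9
```

Request:
shift_gripper(segments={"deltas": [[55, 0, 0, 1, 0], [55, 0, 0, 2, 0], [55, 0, 0, 3, 0], [55, 0, 0, 3, 0]]})

```text
time: 12.12
tool_pos: [570.3, -52.0, 259.2]
tcp_rot: [3.142, 0.0, 2.707]
contact_force: [0.4, 0.4, -0.8]
grip_width: 58.1
finger_force: 29.9
```

Request:
shift_gripper(segments={"deltas": [[55, 0, 0, 1, 0], [55, 0, 0, 2, 0], [55, 0, 0, 2, 0]]})

```text
time: 12.5
tool_pos: [570.3, -52.0, 257.8]
tcp_rot: [3.141, 0.0, 2.707]
contact_force: [-1.9, -0.3, 4.2]
grip_width: 58.5
finger_force: 29.9
```

Request:
shift_gripper(segments={"deltas": [[92, 0, 0, 0, 0], [92, 0, 0, 0, 0], [92, 0, 0, 0, 0], [92, 0, 0, 0, 0]]})

```text
time: 13.0
tool_pos: [570.4, -52.0, 257.1]
tcp_rot: [3.142, -0.0, 2.707]
contact_force: [0.3, -0.1, 0.0]
grip_width: 90.8
finger_force: 0.0
```

Request:
shift_gripper(segments={"deltas": [[92, 0, 0, -50, 0], [92, 0, 0, -90, 0], [92, 0, 0, -90, 0]]})

```text
time: 13.38
tool_pos: [571.0, -52.1, 350.6]
tcp_rot: [3.14, 0.007, 2.707]
contact_force: [-0.2, 0.2, -0.1]
grip_width: 92.0
finger_force: 0.0
```

Run:
```python
from h import *;from plant import bot
c=look(bot,"w6");s=look(bot,"s6","side");to(bot,(456.7,217.9,340));b=cv2.boundingRect(hue(c,100,130)[:300]);print(b)
v=np.hstack([cv2.resize(x["color"][a:a+150,b:b+130,::-1],(390,450)) for x,a,b in((c,150,255),(s,170,300))]);cv2.imwrite("pics/v6.png",v)
```

```text
shift [216.5 196.9   7. ] t 13.47 at [570.1 -51.9 347. ]
(272, 193, 99, 96)
```

View pics/v6.png

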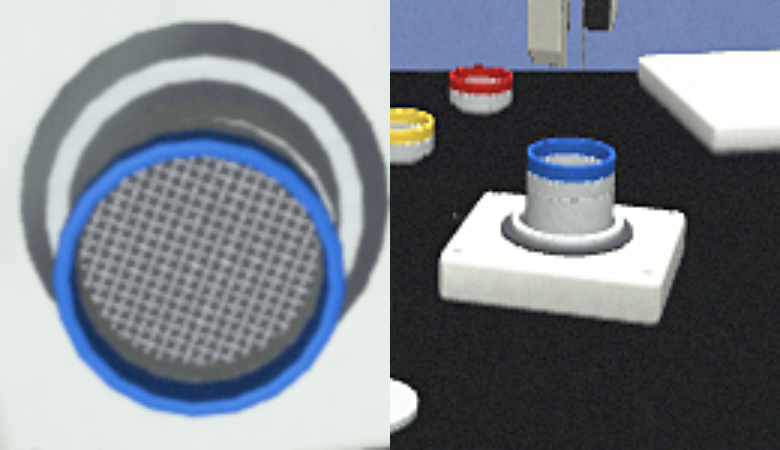

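Blue is nested level in the pan, with contact at the expected height and only a small offset. I'll measure its rim and then go to yellow.

Run:
```python
import pickle;from h import *
c=pickle.load(open("w6.pkl","rb"));m=hue(c,100,130);m[300:]=0
cc=max(cv2.findContours(m,cv2.RETR_EXTERNAL,cv2.CHAIN_APPROX_NONE)[0],key=len)
for z in(95,97):
    P=np.array([onz(c,p,z)[:2] for p in cv2.convexHull(cc)[:,0].astype(float)],np.float32);print(z,cv2.fitEllipse(P)[:2])
```

```text
95 ((569.0884399414062, -52.681880950927734), (59.848548889160156, 61.33354187011719))
97 ((568.5037231445312, -52.408409118652344), (59.33967590332031, 60.81203079223633))
```

Request:
shift_gripper(segments={"deltas": [[92, 44, 39, 0, 0], [92, 88, 79, 0, 0], [92, 130, 118, 0, 0], [92, 174, 158, 7, 0], [92, 216, 197, 7, 0]]})

```text
time: 14.1
tool_pos: [456.0, 219.1, 338.2]
tcp_rot: [-3.139, -0.003, 2.707]
contact_force: [1.8, 0.5, -0.5]
grip_width: 91.6
finger_force: 0.0
```

Request:
shift_gripper(segments={"deltas": [[92, 0, 0, 0, 0], [92, 0, 0, 0, 0], [92, 0, 0, 0, 0]]})

```text
time: 14.48
tool_pos: [458.0, 216.5, 339.7]
tcp_rot: [-3.141, -0.001, 2.705]
contact_force: [0.3, -0.7, 0.4]
grip_width: 91.6
finger_force: 0.0
```

Run:
```python
from h import *;from plant import bot
c=look(bot,"w7");m=hue(c,20,35);m[300:]=0
cc=max(cv2.findContours(m,cv2.RETR_EXTERNAL,cv2.CHAIN_APPROX_NONE)[0],key=len);print(cv2.boundingRect(cc))
P=np.array([onz(c,p,32)[:2] for p in cv2.convexHull(cc)[:,0].astype(float)],np.float32);e=cv2.fitEllipse(P);print(e);to(bot,(*e[0],192))
```

```text
(283, 182, 83, 80)
((455.9467468261719, 217.48321533203125), (61.12300491333008, 61.680423736572266), 64.6201400756836)
shift [2.200e+00 1.000e-01 1.478e+02] t 14.53 at [458.  216.5 339.8]
```

Request:
shift_gripper(segments={"deltas": [[92, 1.5, 0, 50, 0], [92, 1.5, 0, 100, 0], [92, 1.5, 0, 140, 0], [92, 1.5, 0, 148, 0], [92, 1.5, 0, 148, 0]]})

```text
time: 15.15
tool_pos: [456.7, 217.9, 192.7]
tcp_rot: [3.141, 0.0, 2.706]
contact_force: [0.0, 0.7, 0.1]
grip_width: 91.8
finger_force: 0.0
```

Request:
shift_gripper(segments={"deltas": [[55, 0, 0, 0, 0], [55, 0, 0, 0, 0], [55, 0, 0, 0, 0], [55, 0, 0, 0, 0], [55, 0, 0, 0, 0]]})

```text
time: 15.78
tool_pos: [456.2, 218.4, 192.7]
tcp_rot: [3.141, 0.001, 2.707]
contact_force: [-1.1, 0.5, 5.9]
grip_width: 59.4
finger_force: 30.0
```

Request:
shift_gripper(segments={"deltas": [[55, 0, 0, -50, 0], [55, 0, 0, -100, 0], [55, 0, 0, -135, 0], [55, 0, 0, -135, 0]]})

```text
time: 16.27
tool_pos: [456.5, 218.5, 329.6]
tcp_rot: [3.138, 0.004, 2.707]
contact_force: [0.6, -0.4, -1.2]
grip_width: 59.3
finger_force: 30.0
```

Run:
```python
from h import *;from plant import bot
to(bot,(568.5,-52.2,328))
```

```text
shift [-215.6 -198.4    1.7] t 16.27 at [456.5 218.5 329.6]
```

Request:
shift_gripper(segments={"deltas": [[55, -43, -39, 0, 0], [55, -86, -79, 0, 0], [55, -130, -119, 0, 0], [55, -174, -158, 0, 0], [55, -215.5, -198, 0, 0]]})

```text
time: 16.9
tool_pos: [568.3, -53.9, 325.1]
tcp_rot: [-3.141, -0.003, 2.707]
contact_force: [0.8, 0.3, -1.0]
grip_width: 58.9
finger_force: 30.0
```

Request:
shift_gripper(segments={"deltas": [[55, 0, 0, 0, 0], [55, 0, 0, 0, 0], [55, 0, 0, 0, 0], [55, 0, 0, 0, 0]]})

```text
time: 17.4
tool_pos: [567.9, -50.8, 327.2]
tcp_rot: [3.141, -0.0, 2.709]
contact_force: [-0.5, -0.5, -0.7]
grip_width: 59.0
finger_force: 30.0
```

Run:
```python
from h import *;from plant import bot
to(bot,(568.5,-52.2,328));c=look(bot,"w8");print(ring(c,232))
z=bot.get_obs()["tool_pos"][2]-192.7+32
print(z,rim(c,20,35,z,355))
m=hue(c,100,130);m[300:]=0;k=[(u,float(np.nonzero(m[:,u])[0][0])) for u in range(290,356,3) if m[:,u].any()];print(k[::6],cfit(c,k,97,30) if k else None)
```

```text
shift [-1.1 -1.  -0.8] t 17.4 at [567.9 -50.8 327.2]
(array([569.37, -51.65]), 0.2, 31)
166.55592309226273 (array([578.04, -56.66]), 1.12, 26)
[(290, 221.0), (308, 212.0), (326, 210.0), (344, 215.0)] (array([567.93, -52.3 ]), 0.17, 22)
```

View pics/w8.png

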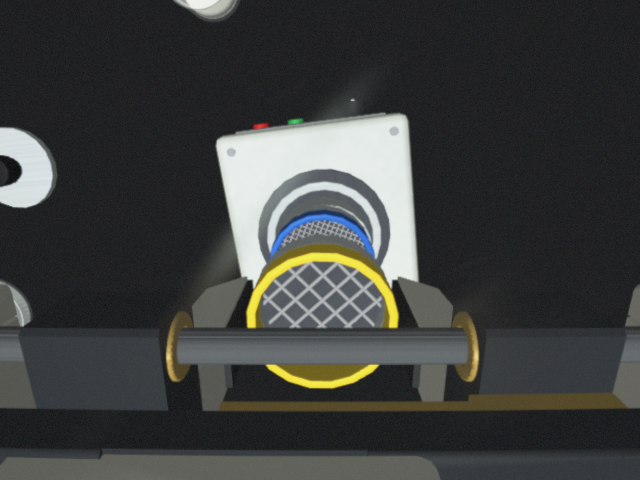

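Yellow is held level at (322,318), and the blue rim arc is visible with its top at (322,211). The yellow fit was wrong because it picked up the brass strip at row 405, so I'll redo it.

Run:
```python
import pickle;from h import *
c=pickle.load(open("w8.pkl","rb"));c["color"][395:]=0
for z in(165.5,166.5):print(rim(c,20,35,z,362))
```

```text
(array([568.14, -52.32]), 0.12, 26)
(array([567.44, -52.  ]), 0.12, 26)
```

Request:
shift_gripper(segments={"deltas": [[55, -0.4, -0.3, 10, 0], [55, -0.4, -0.3, 28, 0], [55, -0.4, -0.3, 37, 0], [55, -0.4, -0.3, 41, 0], [55, -0.4, -0.3, 41, 0]]})

```text
time: 18.08
tool_pos: [568.4, -52.5, 286.1]
tcp_rot: [3.142, -0.0, 2.707]
contact_force: [-0.0, -0.9, -1.5]
grip_width: 59.1
finger_force: 30.0
```

Request:
shift_gripper(segments={"deltas": [[55, 0, 0, 1, 0], [55, 0, 0, 2, 0], [55, 0, 0, 3, 0], [55, 0, 0, 3, 0]]})

```text
time: 18.58
tool_pos: [568.3, -52.5, 283.2]
tcp_rot: [3.142, -0.0, 2.707]
contact_force: [-0.1, -0.3, -0.8]
grip_width: 59.5
finger_force: 30.0
```

Request:
shift_gripper(segments={"deltas": [[55, 0, 0, 1, 0], [55, 0, 0, 1.5, 0], [55, 0, 0, 1.5, 0]]})

```text
time: 18.95
tool_pos: [568.4, -52.4, 282.7]
tcp_rot: [3.141, 0.001, 2.707]
contact_force: [-2.3, 0.6, 5.3]
grip_width: 58.9
finger_force: 30.0
```

Request:
shift_gripper(segments={"deltas": [[92, 0, 0, 0, 0], [92, 0, 0, 0, 0], [92, 0, 0, 0, 0], [92, 0, 0, 0, 0]]})

```text
time: 19.45
tool_pos: [568.4, -52.5, 281.6]
tcp_rot: [3.142, -0.0, 2.707]
contact_force: [0.4, 0.4, -0.7]
grip_width: 90.8
finger_force: 0.0
```

Request:
shift_gripper(segments={"deltas": [[92, 0, 0, -50, 0], [92, 0, 0, -70, 0], [92, 0, 0, -70, 0]]})

```text
time: 19.82
tool_pos: [568.6, -52.5, 353.2]
tcp_rot: [3.141, 0.004, 2.707]
contact_force: [-0.2, 0.5, 0.0]
grip_width: 91.6
finger_force: 0.0
```

Run:
```python
from h import *;from plant import bot
c=look(bot,"w9");s=look(bot,"s9","side");to(bot,(431.5,-243.5,340))
m=hue(c,20,35);m[300:]=0
cc=max(cv2.findContours(m,cv2.RETR_EXTERNAL,cv2.CHAIN_APPROX_NONE)[0],key=len);print(cv2.boundingRect(cc))
for z in(120,122):
    P=np.array([onz(c,p,z)[:2] for p in cv2.convexHull(cc)[:,0].astype(float)],np.float32);print(z,cv2.fitEllipse(P)[:2])
v=np.hstack([cv2.resize(x["color"][a:a+150,b:b+130,::-1],(390,450)) for x,a,b in((c,160,255),(s,150,300))]);cv2.imwrite("pics/v9.png",v)
```

```text
shift [  43.4 -230.8   10.9] t 19.93 at [568.1 -52.4 350.8]
(269, 204, 106, 96)
120 ((567.84619140625, -53.60602569580078), (59.52521896362305, 62.01500701904297))
122 ((567.189208984375, -53.299373626708984), (58.96641159057617, 61.432823181152344))
```

View pics/v9.png

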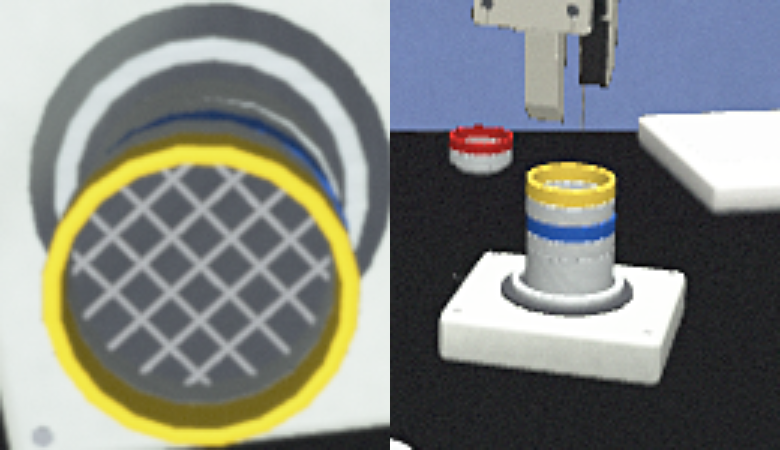

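Yellow is nested and level on blue in both views. The lid is next.

Run:
```python
import pickle;from h import *
c=pickle.load(open("w9.pkl","rb"));m=hue(c,20,35);m[325:]=0
cc=max(cv2.findContours(m,cv2.RETR_EXTERNAL,cv2.CHAIN_APPROX_NONE)[0],key=len);print(cv2.boundingRect(cc))
for z in(122,):
    P=np.array([onz(c,p,z)[:2] for p in cv2.convexHull(cc)[:,0].astype(float)],np.float32);print(z,cv2.fitEllipse(P)[:2])
```

```text
(269, 204, 106, 106)
122 ((567.3713989257812, -53.37621307373047), (58.83252716064453, 61.979061126708984))
```

Request:
shift_gripper(segments={"deltas": [[92, 10, -55, 0, 0], [92, 20, -110, 0, 0], [80, 30, -165, 0, 0], [70, 43, -220, 5, 0], [60, 43, -231, 10, 0]]})

```text
time: 20.55
tool_pos: [430.1, -245.8, 340.2]
tcp_rot: [3.141, -0.003, 2.703]
contact_force: [-0.2, -0.1, -0.1]
grip_width: 66.4
finger_force: 0.0
```

Request:
shift_gripper(segments={"deltas": [[60, 0, 0, 0, 0], [60, 0, 0, 0, 0], [60, 0, 0, 0, 0]]})

```text
time: 20.92
tool_pos: [432.8, -242.9, 341.6]
tcp_rot: [3.141, -0.0, 2.709]
contact_force: [0.5, 0.1, 0.2]
grip_width: 59.7
finger_force: 0.0
```

Run:
```python
from h import *;from plant import bot
c=look(bot,"w10");h=hsv(c);g=h[:,:,2];print(*circ(c,cv2.inRange(g,90,255),(325,220),12,55))
cv2.imwrite("pics/c10.png",c["color"][120:320,200:450,::-1])
for cc in cv2.findContours(cv2.inRange(g,90,255),cv2.RETR_CCOMP,cv2.CHAIN_APPROX_NONE)[0]:
    b=cv2.boundingRect(cc)
    if 270<b[0]<340 and b[1]<300 and b[2]>15: print(b)
to(bot,(431.5,-243.5,192.5))
```

```text
[ 431.92251587 -243.42492676] [60.50032043 60.89128494]
(285, 180, 76, 74)
(309, 207, 28, 31)
shift [  0.9  -1.  149.2] t 20.98 at [ 432.7 -243.   341.7]
```

View pics/c10.png

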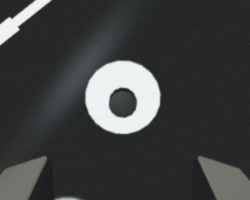

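The lid disc is at full-image (323,217) and its diameter of 60.7 mm matches. I'll grip the knob with the fingertips just above the disc.

Request:
shift_gripper(segments={"deltas": [[60, 0.6, -0.4, 50, 0], [60, 0.6, -0.4, 100, 0], [60, 0.6, -0.4, 135, 0], [60, 0.6, -0.4, 146, 0], [60, 0.6, -0.4, 146, 0]]})

```text
time: 21.6
tool_pos: [431.7, -243.8, 195.9]
tcp_rot: [3.141, -0.0, 2.707]
contact_force: [-0.2, -0.6, 1.1]
grip_width: 60.2
finger_force: 0.0
```

Request:
shift_gripper(segments={"deltas": [[60, 0, 0, 1, 0], [15, 0, 0, 1, 0], [15, 0, 0, 1, 0], [15, 0, 0, 1, 0], [15, 0, 0, 1, 0]]})

```text
time: 22.22
tool_pos: [431.3, -244.0, 194.8]
tcp_rot: [3.142, 0.0, 2.707]
contact_force: [-0.3, 0.4, 0.3]
grip_width: 24.9
finger_force: 0.1
```

Request:
shift_gripper(segments={"deltas": [[15, 0, 0, 1, 0], [15, 0, 0, 1, 0], [15, 0, 0, 1, 0]]})

```text
time: 22.6
tool_pos: [431.4, -244.0, 194.5]
tcp_rot: [-3.142, 0.001, 2.707]
contact_force: [-2.0, 1.3, 9.0]
grip_width: 20.3
finger_force: 30.0
```

Request:
shift_gripper(segments={"deltas": [[15, 0, 0, -40, 0], [15, 0, 0, -90, 0], [15, 0, 0, -140, 0], [15, 0, 0, -155, 0], [15, 0, 0, -155, 0]]})

```text
time: 23.22
tool_pos: [431.4, -244.0, 349.7]
tcp_rot: [-3.141, 0.003, 2.707]
contact_force: [0.2, 0.3, -0.5]
grip_width: 20.4
finger_force: 30.0
```

Run:
```python
from h import *;from plant import bot
to(bot,(567.6,-53,349))
```

```text
shift [-43.  230.6   0.7] t 23.23 at [ 431.4 -244.   349.7]
```

Request:
shift_gripper(segments={"deltas": [[15, -9, 48, 0, 0], [15, -18, 96, 0, 0], [15, -27, 144, 0, 0], [15, -36, 192, 0, 0], [15, -43, 230.5, 0, 0]]})

```text
time: 23.85
tool_pos: [568.1, -51.3, 346.7]
tcp_rot: [-3.141, -0.003, 2.708]
contact_force: [-0.2, -0.6, -0.3]
grip_width: 20.4
finger_force: 30.0
```

Request:
shift_gripper(segments={"deltas": [[15, 0, 0, 0, 0], [15, 0, 0, 0, 0], [15, 0, 0, 0, 0], [15, 0, 0, 0, 0]]})

```text
time: 24.35
tool_pos: [567.1, -54.0, 348.7]
tcp_rot: [-3.142, -0.0, 2.705]
contact_force: [1.0, 0.5, -0.3]
grip_width: 20.4
finger_force: 30.0
```

Run:
```python
from h import *;from plant import bot
to(bot,(567.6,-53,310));c=look(bot,"w11");s=look(bot,"s11","side")
z=bot.get_obs()["tool_pos"][2]-194.5;print(z)
m=hue(c,20,35);k=[(u,float(np.nonzero(m[:300,u])[0][0])) for u in range(295,352,3) if m[:300,u].any()];print(k[::6],cfit(c,k,122,30) if k else None)
g=hsv(c)[:,:,2].astype(int);print([(v,int(g[v,322])) for v in range(225,400,5)])
cv2.imwrite("pics/v11.png",np.hstack([c["color"][150:450,170:480,::-1],s["color"][50:350,250:480,::-1]]))
```

```text
shift [-0.1  1.1 38.7] t 24.35 at [567.1 -54.  348.7]
154.3182943626938
[(295, 219.0), (313, 211.0), (331, 209.0), (349, 214.0)] (array([566.74, -52.71]), 0.17, 19)
[(225, 101), (230, 181), (235, 104), (240, 229), (245, 230), (250, 227), (255, 227), (260, 228), (265, 227), (270, 230), (275, 228), (280, 225), (285, 94), (290, 23), (295, 26), (300, 53), (305, 59), (310, 51), (315, 48), (320, 49), (325, 46), (330, 53), (335, 67), (340, 87), (345, 105), (350, 111), (355, 115), (360, 112), (365, 46), (370, 32), (375, 38), (380, 36), (385, 34), (390, 35), (395, 35)]
```

View pics/v11.png

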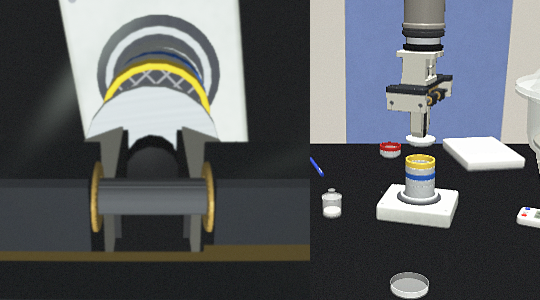

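The lid is held level in both views, above and roughly centred on the yellow rim. I'll fit its near edge.

Run:
```python
import pickle;from h import *
c=pickle.load(open("w11.pkl","rb"));g=hsv(c)[:,:,2].astype(int);S=hsv(c)[:,:,1]
pts=[]
for u in range(290,358,3):
    v=270
    while g[v,u]>150 and S[v,u]<90: v-=1
    pts.append((u,float(v+1)))
print(pts[::4])
for z in(164.5,166.3):print(cfit(c,pts,z,30))
```

```text
[(290, 244.0), (302, 239.0), (314, 236.0), (326, 237.0), (338, 238.0), (350, 242.0)]
(array([567.86, -55.72]), 0.14, 23)
(array([567.38, -55.51]), 0.14, 23)
```

Request:
shift_gripper(segments={"deltas": [[15, 1.5, 1, 8, 0], [15, 1.5, 1, 22, 0], [15, 1.5, 1, 26, 0], [15, 1.5, 1, 26, 0], [15, 1.5, 1, 26, 0]]})

```text
time: 25.08
tool_pos: [566.6, -51.5, 322.9]
tcp_rot: [3.141, 0.0, 2.707]
contact_force: [-0.5, -0.3, 0.2]
grip_width: 20.7
finger_force: 30.0
```

Run:
```python
from h import *;from plant import bot
c=look(bot,"w12");to(bot,(567.6,-53,310));z=bot.get_obs()["tool_pos"][2]-194.5
m=hue(c,20,35);k=[(u,float(np.nonzero(m[:300,u])[0][0])) for u in range(295,352,3) if m[:300,u].any()];print(k[::6],cfit(c,k,122,30) if k else None)
g=hsv(c)[:,:,2].astype(int);S=hsv(c)[:,:,1];pts=[]
for u in range(290,358,3):
    v=270
    while g[v,u]>150 and S[v,u]<90: v-=1
    pts.append((u,float(v+1)))
print(pts[::4],cfit(c,pts,z+11,30))
```

```text
shift [-1.5 -0.9 13. ] t 25.12 at [566.6 -51.5 323. ]
[(295, 229.0), (313, 223.0), (331, 224.0), (349, 229.0)] (array([566.27, -52.77]), 0.14, 19)
[(290, 244.0), (302, 239.0), (314, 236.0), (326, 237.0), (338, 238.0), (350, 242.0)] (array([567.37, -53.13]), 0.15, 23)
```

Request:
shift_gripper(segments={"deltas": [[15, 0.7, 0, 4, 0], [15, 0.7, 0, 8, 0], [15, 0.7, 0, 10, 0], [15, 0.7, 0, 11, 0], [15, 0.7, 0, 12, 0]]})

```text
time: 25.75
tool_pos: [565.9, -51.2, 310.7]
tcp_rot: [3.141, 0.0, 2.707]
contact_force: [0.3, 0.7, -0.5]
grip_width: 20.4
finger_force: 30.0
```

Request:
shift_gripper(segments={"deltas": [[15, 0, 0, 1, 0], [15, 0, 0, 1.5, 0], [15, 0, 0, 1.5, 0]]})

```text
time: 26.12
tool_pos: [565.9, -51.2, 310.5]
tcp_rot: [3.141, 0.001, 2.707]
contact_force: [-2.8, 0.0, 8.5]
grip_width: 20.3
finger_force: 30.0
```

Request:
shift_gripper(segments={"deltas": [[50, 0, 0, 0, 0], [50, 0, 0, 0, 0], [50, 0, 0, 0, 0], [50, 0, 0, 0, 0]]})

```text
time: 26.62
tool_pos: [565.9, -51.2, 309.0]
tcp_rot: [3.142, -0.0, 2.707]
contact_force: [-0.7, -0.2, -0.1]
grip_width: 49.2
finger_force: 0.0
```

Request:
shift_gripper(segments={"deltas": [[50, 0, 0, -40, 0], [50, 0, 0, -80, 0], [50, 0, 0, -100, 0], [50, 0, 0, -100, 0], [50, 0, 0, -100, 0]]})

```text
time: 27.25
tool_pos: [565.6, -51.2, 407.9]
tcp_rot: [-3.141, -0.002, 2.707]
contact_force: [0.1, -0.2, -0.5]
grip_width: 49.9
finger_force: 0.0
```

Run:
```python
from h import *;from plant import bot
c=look(bot,"w13");s=look(bot,"s13","side");t=look(bot,"t13","top")
cv2.imwrite("pics/v13.png",np.hstack([cv2.resize(c["color"][140:340,230:410,::-1],(405,450)),cv2.resize(s["color"][140:290,300:430,::-1],(390,450))]))
m=cv2.inRange(hsv(t),(165,110,60),(180,255,255))|cv2.inRange(hsv(t),(0,110,60),(8,255,255))
print("red",*circ(t,m,(171,223),32,18));print(bot.get_obs()["time"])
```

```text
red [534.87567139 353.84869385] [64.82421875 66.11194611]
27.4
```

View pics/v13.png

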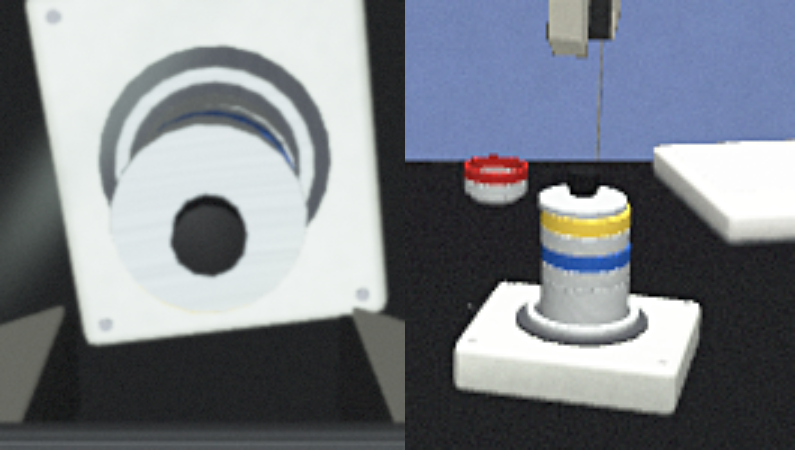

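The full stack is assembled: lid on yellow on blue on the pan, with red untouched. One last numeric check of the lid's centre and level.

Run:
```python
import pickle;from h import *
c=pickle.load(open("w13.pkl","rb"));g=hsv(c)[:,:,2]
pts=[]
k=cv2.findContours(cv2.inRange(g,0,100),cv2.RETR_CCOMP,cv2.CHAIN_APPROX_NONE)[0]
for cc in k:
    b=cv2.boundingRect(cc)
    if 20<b[2]<45 and 290<b[0]<330 and 210<b[1]<260:
        P=np.array([onz(c,p,147)[:2] for p in cc[:,0].astype(float)],np.float32);print("knob",b,cv2.fitEllipse(P)[:2])
gi=g.astype(int);pts=[]
for u in range(305,343,3):
    v=220
    while gi[v,u]>150:v-=1
    pts.append((u,float(v+1)))
print("lid edge",pts[::4],cfit(c,pts,128,30))
s=pickle.load(open("s13.pkl","rb"));h=hsv(s)
r=s["color"][195:215,340:380].astype(int)
for n,m,z in(("yellow",hue(s,20,35),0),("blue",hue(s,100,130),0)):
    m[:,:335]=0;m[:,380:]=0;m[:190]=0
    ys,xs=np.nonzero(m);print(n,xs.min(),xs.max(),[int(ys[xs==x].max()) for x in sorted(set(xs))])
b=((h[:,:,1]<60)&(h[:,:,2]>140)).astype(np.uint8);print([(v,(np.nonzero(b[v,335:385])[0][[0,-1]]+335).tolist()) for v in range(203,212) if b[v,335:385].any()])
```

```text
knob (306, 227, 33, 35) ((564.4627075195312, -51.80020523071289), (20.08991241455078, 22.915576934814453))
lid edge [(305, 198.0), (317, 195.0), (329, 196.0), (341, 199.0)] (array([566.33, -52.63]), 0.18, 13)
yellow 345 375 [214, 214, 215, 216, 216, 216, 217, 217, 217, 217, 217, 218, 218, 218, 218, 218, 218, 218, 218, 218, 218, 218, 217, 217, 217, 217, 216, 217, 216, 215, 210]
blue 335 375 [191, 191, 191, 192, 192, 193, 225, 226, 227, 227, 228, 228, 228, 229, 229, 229, 229, 229, 229, 230, 230, 230, 230, 230, 230, 230, 229, 229, 229, 229, 229, 228, 228, 228, 227, 226, 222]
[(203, [335, 370]), (204, [335, 372]), (205, [335, 373]), (206, [335, 373]), (207, [345, 373]), (208, [345, 373]), (209, [346, 372]), (210, [347, 372]), (211, [350, 370])]
```

```bash
python3 -c "
from plant import bot
print(bot.close_job())"
```

```text
the job is handed in; nothing more can be done
None
```

I built the stack on the shaker (pan, blue, yellow, lid) with every piece nested and level in the last pictures, and the lid within about 1 mm of the yellow sieve's centre. I did not move the red sieve or the weighing bottle, the gripper is open and clear, and I handed the job in at about 27 s; no verdict was printed.

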